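# Slide the gel carrier into the viewer under its light flap

## Task

Load the white gel carrier into the viewer: press the long sprung bar down with one fingertip so that the light flap stands open, and while it is held open push the carrier along its track with the other fingertip, against its upright tab, until it is fully home against the end stop. The carrier is only pushed, flat on the track, never lifted, and the flap must not touch it. Then let the flap close behind it and leave everything else standing where it is.

Things in the scene. Friction and masses are not known exactly. Their poses are not given: they have to be found in the camera images.
- viewer: Low steel case fixed to the bench; origin at bench level; spans x -190 to +170, y -130 to +100 mm, deck 30 mm above the bench. Its x is the push direction, away from the robot, turned up to 0.3 rad from world x. The track runs on the deck along y = 0 between guide rails 10 mm high, inner faces at y = +-21.5 mm, from x = -155 mm to the end stop
- mouth (a point): Centre of the chamber's mouth at track level: viewer x = 18.5 mm, y = 0. The flap's skirt hangs here, 3 mm thick, across y -28 to +10 mm. Shut, it ends 9 mm above the track: it blocks the carrier's block but clears its tongue
- end_stop (a point): End stop of the track, at track level: viewer x = 89 mm, y = 0; face of a grey housing that stands 36 mm above the deck. The carrier is home when its block's front face is against it
- flap (a joint): Sprung flap and press bar, one rigid piece on a rod along viewer x at y = +36 mm, 9.5 mm above the deck. 0 = shut, 0.7 rad = fully open (stop). The grey flap (chamber roof and skirt, x 18 to 87 mm), right of the rod, rises when the bar, left of it, is pushed down. From 0.45 rad the carrier passes clear. The spring shuts it when let go: 4 N at the bar when shut, 9 N open
- press_bar (a point): Middle of the upper face of the ribbed aluminium press bar; moves with it. The bar is a plate 165 mm long along viewer x (-185 to -20 mm), reaching from the rod out to y = +82 mm. Shut, it slopes up outwards, outer edge 41 mm above the deck; fully pressed it is level, upper face 13 mm above the deck, this point at y = +66 mm. A fingertip can slide along it while pressing
- carrier: Loose white plastic carrier, about 120 g, on the track, x along viewer x. Origin: underside centre of its block, 55 x 40 x 18 mm (x, y, z), which starts outside the mouth. A tongue 18 mm wide, 5 mm high runs from the block back to the push tab. Home, the origin is at viewer x = 61.5 mm, the block wholly behind the skirt, the tab still outside with its rear face at x = -31 mm
- push_tab (a point): Centre of the rear face (towards the robot) of the carrier's upright push tab: 6 mm thick, 26 mm wide, 26 mm high from the track. This point is 92.5 mm behind the carrier's origin and 13 mm above the track. Push it towards viewer +x
- jar: Bystander: small clear jar with black cap, 40 mm diameter, 45 mm high, standing on the viewer's deck right of the track. Origin at its underside
- bottle: Bystander: white plastic bottle with red cap, 64 mm diameter, 140 mm high, on the bench right of the viewer. Origin at its underside
- beaker: Bystander: glass beaker, 66 mm diameter, 85 mm high, on the bench left of the viewer. Origin at its underside
Not all that is in view belongs to the job. Several things have the shape of the carrier; the one meant has the colours described above.

How it is judged (in metres and radians):
On the way, in this order (a step that is already met when the one before it is completed fails the run):
1. the flap is held open by a finger while the carrier's block is still outside the mouth (value of joint flap above 0.42 rad and contact force between the fingers and flap above 0.5 N and x of carrier in the frame of viewer below -0.008 m), for 0.1 s.
2. the carrier is pushed home while the flap is still held open (x of carrier in the frame of viewer between 0.0565 and 0.065 m and value of joint flap above 0.3 rad and contact force between the fingers and flap above 0.5 N), for 0.1 s.
At the end, for the whole second after the job is handed in: the carrier lies flat in the chamber within 5 mm of the end stop, at rest, and the flap is shut (under 0.05 rad) (x of carrier in the frame of viewer between 0.0565 and 0.065 m and z of carrier in the frame of viewer below 0.033 m and angle between the x axis of carrier and the x axis of viewer, either way round below 0.1 rad and value of joint flap below 0.05 rad and linear speed of carrier below 0.01 m/s); the robot touches nothing.
It fails at once if the carrier is lifted more than 6 mm off the track or tipped (z of carrier in the frame of viewer above 0.036 m or angle between carrier's own z axis and vertical above 0.15 rad).
It fails at once if the flap touches the carrier (contact force between flap and carrier above 0.4 N).
It fails at once if a bystander is moved more than 15 mm or knocked over (distance of any of jar, bottle, beaker from where it was at the start of the episode above 0.015 m or angle between any of jar, bottle, beaker's own z axis and vertical above 0.3 rad).
It also fails if it takes over 46 s, if anything falls off the work surface, if the arm or the gripper's body presses on something with over 40 N, if the wrist force passes 120 N, or if a joint passes its speed limit or range.

## Robot

A 6-joint arm with a two-finger parallel gripper is mounted at the origin on the work surface. World frame = base frame: x ahead of the robot, y to its left, z up, the work surface at z = 0. Lengths are in mm, angles in rad, forces in N, time in s.
With the tool pointing down it reaches from about 275 to 750 mm from the base axis. Payload 10.2 kg.
Tool frame: the origin (TCP) lies at the very end of the fingers, on their centre line; the grasp point (between the pads) lies 19 mm behind it; z points along the fingers, y is the line along which they close (so a half turn about z gives the same grasp; the last joint's range is limited). The gripper opens to 85 mm and grips with 20 to 120 N. Pads are 22 mm wide; open, the fingers measure 114 mm over their backs; the gripper's body (76 mm by 85 mm) begins 54 mm behind the grasp point. The pads swing forward as they close: fully open they stand 13 mm farther back than shut.
Start: joints at [0.973, 0.313, 1.498, -0, 1.331, -0.223], TCP at [192.208, 488.556, 231.294] pointing down, gripper open.
Joint ranges: [-2.94, 2.94], [-0.97, 2.17], [0.19, 2.56], [-1.23, 4.37], [0.02, 3.11], [-2.88, 2.88]. Speed limits (rad/s): [2.39, 2.39, 3.01, 3.14, 3.14, 3.14].

## Interface

Orientations are given as a unit quaternion [w, x, y, z].
In Python, from rig import ctrl gives the robot as it stands.
- The arm moves only by the shell command python3 -m pendant 'ROWS' [FORCE]. ROWS is JSON, a list that holds one entry, the list of rows, each a list of 5 numbers: the shift along the tool's x, y, z normalised to -1 to 1, where 1 is 200 mm, then the turn about the tool's z normalised to -1 to 1, where 1 is pi rad, then the opening, from 0 (shut) to 1 (fully open). In form: [[[dx, dy, dz, spin, hand], ...]]. A call has 1 to 12 rows; each row is the pose to reach, as a shift and turn from the pose commanded when the call began, along the tool's axes at that moment, turning the shorter way round; what a row does not reach only later rows make up. A row lasts 1/10 s, in which the tool goes at most 50 mm and 8.59 degrees, less where a joint would pass 70% of its speed; a pose out of reach is approached as far as the arm can. A call with a number of a shift or a turn outside -1 to 1 is refused whole. A call with a gripper value outside its range is refused whole. The fingers move at their own pace and stop on an object; FORCE is the grip in N (left out, the last holds). Time passes only in rows, so rows that repeat a pose let the fingers close. It gives the time, the measured TCP pose, the force, the opening and the grip force at its end, in the units of the state.
- ctrl.sense(): the state, without advancing time (a new reading comes with each control period).
- ctrl.capture(name): name is "scene" or "top" or "wrist"; returns (picture, depth): 480x640x3 uint8, blue, green, red; 480x640 float32, mm along the optical axis (not along the pixel's ray), 0 where there is no reading.
- ctrl.get_calibration(name): a dict with "K" (3x3 intrinsics, pixels), "origin" and "rotation" of the camera in the world. Camera axes: x right, y down, z forward; pixel columns grow to the right and rows downward; lengths in mm; the calibration is good to about 2 mm. A picture is of the moment at which its call begins: read the wrist's pose just before it. get_calibration takes no time and is no camera call; for the wrist camera it gives the pose at the moment of the call.
- ctrl.finish_job(): hands the job in; it is judged then, once.
The state is a dict: "time_s": time; "joints": joint angles; "dq": joint speeds; "tau": joint torques, N m; "eef_pos": TCP position; "ee_rot": TCP orientation; "force": force on the tool from outside, world axes, zero at the start; "wrist_torque": the same for the moment, N m; "grip_width": opening from 0.0 (shut) to 1.0 (fully open); "grip_force": force on a finger pad.
Only numpy, scipy, OpenCV 4.12 (cv2) and the standard library are available. Lean on these libraries where they do the work, as an engineer would, in place of code of your own. Each camera call takes 0.05 s, during which the arm holds its last target. There are 200 camera calls.

## Working session

There is one attempt and no reset: what is moved stays moved. The work goes in short steps, Python scripts to look and compute and a shell command to move; the robot and the scene stay as the last step left them, time stands still between calls to the robot, and variables do not carry over. Pictures are saved under pics/ and viewed, at most 10 in all, crops included, and the job is handed in when it is done.

```bash
ls; mkdir -p pics
python3 - <<'E'
from rig import ctrl
import cv2,numpy as np
for n in ["scene","top"]:
    p,d=ctrl.capture(n); cv2.imwrite(f"pics/{n}0.png",p); np.save(f"pics/{n}0.npy",d)
    c=ctrl.get_calibration(n); print(n,np.round(c["K"],1).tolist(),np.round(c["origin"],1),np.round(c["rotation"],3).tolist(),(d>0).mean())
s=ctrl.sense(); print(s)
E
```

```text
pics
scene [[466.1, 0.0, 325.6], [0.0, 466.1, 245.5], [0.0, 0.0, 1.0]] [1062.4 -209.1  898.8] [-0.261, 0.795, 0.522, -0.164] 0.9960026041666666
top [[483.8, 0.0, 317.3], [0.0, 483.8, 234.8], [0.0, 0.0, 1.0]] [ 441.8   43.8 1053.4] [0.028, -0.697, 0.716, -0.043] 0.9960319010416666
{'time_s': 0.1, 'joints': array([ 9.72558191e-01,  3.13409766e-01,  1.49834811e+00,  2.83026075e-06,
        1.33100879e+00, -2.23375214e-01]), 'dq': array([-0.00082467, -0.00306112, -0.00141648, -0.00051886, -0.00085839,
       -0.00053188]), 'tau': array([ 5.20868227e-03, -4.12893355e+01, -2.60142052e+01, -3.91095045e-05,
        2.95239377e-03,  1.37261242e-07]), 'eef_pos': array([192.09384387, 488.35150149, 230.78915646]), 'ee_rot': array([-2.35680212e-04,  1.86336257e-01,  9.82485855e-01, -5.37617283e-04]), 'force': array([-0.3930942 , -0.53883731, -0.11642347]), 'wrist_torque': array([-0.00376067, -0.00887048, -0.01521833]), 'grip_force': 0.0, 'grip_width': 0.9991492255545037}
```

View pics/top0.png

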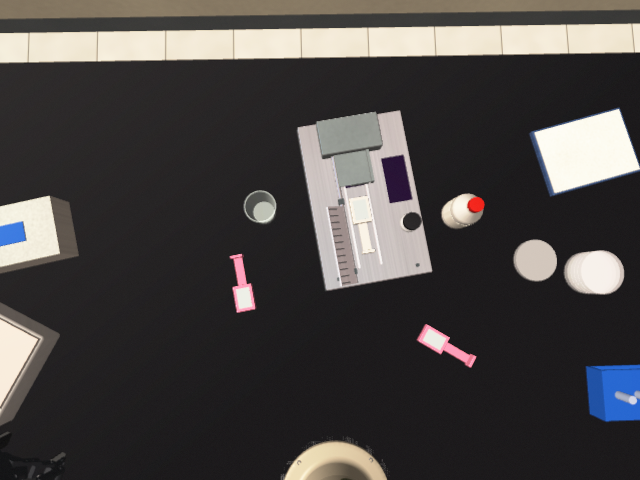

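View pics/scene0.png

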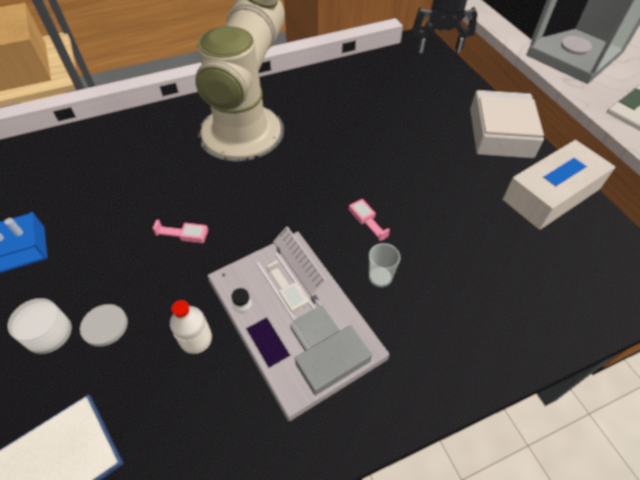

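The top view shows the viewer with deck corners at about (298,127), (401,111), (432,271) and (327,290). The carrier's block is at (361,209) and its tab at (368,252). The press bar runs from (330,207) to (350,285), the jar is at (411,221), the bottle at (465,210) and the beaker at (260,207). The scene view agrees; the pink carriers are decoys. Next I'll measure these.

```bash
cat > h.py <<'E'
from rig import ctrl
import cv2,numpy as np
from scipy.spatial.transform import Rotation as R
def rot(q): return R.from_quat(np.roll(np.asarray(q),-1)).as_matrix()
def cam(n):
    c=ctrl.get_calibration(n); r=np.asarray(c["rotation"]); return np.asarray(c["K"]),np.asarray(c["origin"]),(rot(r) if r.size==4 else r)
def cloud(n,d):
    K,o,Rm=cam(n); v,u=np.mgrid[:480,:640]
    ray=np.stack([(u-K[0,2])/K[0,0],(v-K[1,2])/K[1,1],np.ones(u.shape)],-1)
    return (ray*d[...,None])@Rm.T+o
def onplane(n,uv,z):
    K,o,Rm=cam(n); r=np.linalg.inv(K)@np.r_[uv,1]; r=Rm@r; return o+r*(z-o[2])/r[2]
E
python3 - <<'E'
from h import *
for n,box in [("top",(285,445,100,300)),("scene",(200,395,220,425))]:
    p=cv2.imread(f"pics/{n}0.png"); d=np.load(f"pics/{n}0.npy"); P=cloud(n,d)
    m=np.zeros((480,640),bool); m[box[2]:box[3],box[0]:box[1]]=1
    m&=(P[...,2]>15)&(P[...,2]<90)
    _,lab,st,_=cv2.connectedComponentsWithStats(m.astype(np.uint8)); m=lab==1+st[1:,4].argmax()
    X=P[m]; h=np.histogram(X[:,2],bins=np.arange(16,92,4)); print(n,m.sum(),h[0])
    dk=m&(P[...,2]<36)
    r=cv2.minAreaRect(P[dk][:,:2].astype(np.float32)); print("rect",r, "deck z",np.median(P[dk][:,2]))
    for uv in [(298,127),(401,111),(432,271),(327,290)] if n=="top" else []: print(uv,onplane(n,uv,30)[:2].round(1))
E
```

```text
top 17727 [  10   27 2171 7789 1393  314  430  560  429  406  966  842 1682  448
  210   48    0    0]
rect ((622.39208984375, -81.88212585449219), (360.5478820800781, 231.3438262939453), 8.532835006713867) deck z 29.681783735585952
(298, 127) [781.2  56.6]
(401, 111) [ 812.4 -169.7]
(432, 271) [ 461.3 -219.8]
(327, 290) [427.5   4. ]
scene 17643 [  80  113 1336 8016 1088  340  434  556  512  373 1112  791 2284  331
  206   45    0    0]
rect ((619.8646850585938, -77.12582397460938), (361.939697265625, 231.4781036376953), 8.401355743408203) deck z 29.81012032682372
```

```bash
cat >> h.py <<'E'
YAW=np.deg2rad(8.46); RV=np.array([[np.cos(YAW),-np.sin(YAW)],[np.sin(YAW),np.cos(YAW)]])
ctrs={"top":np.array([622.4,-81.9]),"scene":np.array([619.9,-77.1])}
OFF={k:c-RV@[-10,-15] for k,c in ctrs.items()}; O=sum(OFF.values())/2
def vf(n,P):
    Q=P.copy(); Q[...,:2]=(P[...,:2]-(OFF[n] if n in OFF else O))@RV; Q[...,2]-=29.7; return Q
E
python3 - <<'E'
from h import *
print("O",O)
for n in ["top","scene"]:
    p=cv2.imread(f"pics/{n}0.png"); d=np.load(f"pics/{n}0.npy"); Q=vf(n,cloud(n,d))
    x,y,z=Q[...,0],Q[...,1],Q[...,2]
    t=(abs(y)<17)&(x>-160)&(x<5)
    a=t&(z>20)&(z<30); b=t&(z>14)&(z<20)
    for m,nm in[(a,"tab"),(b,"block")]:
        print(n,nm,m.sum(),np.percentile(Q[m],[3,50,97],axis=0).round(1).tolist())
    for nm,c in [("jar",(-60,)),]:
        m=(y<-35)&(y>-125)&(x>-180)&(x<160)&(z>25)&(z<60)
        print(nm,np.percentile(Q[m],[3,50,97],axis=0).round(1).tolist())
    m=(x>-170)&(x<-40)&(y>40)&(y<85)&(z>8)&(z<60); f=np.linalg.lstsq(np.c_[y[m],np.ones(m.sum())],z[m],rcond=None)[0]
    print("bar slope",f,"y rng",np.percentile(y[m],[3,97]))
E
```

```text
O [628.83440445 -63.19202869]
top tab 96 [[-127.6, -16.3, 20.1], [-51.9, 0.5, 21.5], [-13.6, 15.9, 28.4]]
top block 354 [[-61.9, -15.8, 14.9], [-35.9, 0.2, 17.7], [-9.8, 16.1, 19.8]]
jar [[-93.2, -109.6, 28.4], [103.4, -59.3, 36.9], [156.4, -36.2, 47.1]]
bar slope [  0.79633758 -14.49385085] y rng [41.09410044 71.29676898]
scene tab 105 [[-127.2, -13.9, 20.0], [-52.5, 0.3, 21.4], [-12.1, 14.2, 27.9]]
scene block 334 [[-121.3, -15.8, 15.2], [-34.6, -0.7, 18.0], [-8.1, 15.8, 19.8]]
jar [[-89.0, -112.1, 27.8], [111.0, -60.2, 36.3], [157.1, -36.2, 46.5]]
bar slope [  0.81289731 -14.01750061] y rng [40.70749376 68.87710927]
```

```bash
cat >> h.py <<'E'
def go(vx,vy,z):
    s=ctrl.sense(); T=rot(s["ee_rot"]); t=np.r_[O+RV@[vx,vy],z]
    sh=T.T@(t-s["eef_pos"])/200
    ang=np.arctan2(T[1,1],T[0,1])-(YAW+np.pi/2); ang=(ang+np.pi/2)%np.pi-np.pi/2
    cur=(s["eef_pos"][:2]-O)@RV
    print("t",s["time_s"],"view",cur.round(1),"z",s["eef_pos"][2].round(1),"shift",sh.round(4),"spin",(ang/np.pi).round(4),"force",s["force"].round(1),"w",round(s["grip_width"],3),"tooly",T[:2,1].round(3),"q",s["joints"].round(2))
E
python3 -c "
from h import *
go(-148,32,231); go(-148,32,130)"
```

```text
t 0.1 view [-350.8  609.8] z 230.8 shift [-2.3207e+00 -1.9973e+00  6.0000e-04] spin -0.1663 force [-0.4 -0.5 -0.1] w 0.999 tooly [0.366 0.931] q [ 0.97  0.31  1.5   0.    1.33 -0.22]
t 0.1 view [-350.8  609.8] z 230.8 shift [-2.3208 -1.9967  0.5056] spin -0.1663 force [-0.4 -0.5 -0.1] w 0.999 tooly [0.366 0.931] q [ 0.97  0.31  1.5   0.    1.33 -0.22]
```

```bash
python3 -m pendant '[[[-1,-0.86,0,-0.166,0.62],[-1,-0.86,0,-0.166,0.62],[-1,-0.86,0,-0.166,0.62],[-1,-0.86,0,-0.166,0.62],[-1,-0.86,0,-0.166,0.62],[-1,-0.86,0,-0.166,0.62],[-1,-0.86,0,-0.166,0.62]]]'; python3 -c "
from h import *
go(-148,32,180)"
```

```text
time_s: 0.8
eef_pos: [316.8, 252.5, 231.2]
ee_rot: [0.0, -0.071, 0.997, -0.0]
force: [1.0, 0.1, 0.1]
grip_width: 0.616
grip_force: 0.0
t 0.8 view [-262.2  358.2] z 231.2 shift [-0.5807 -1.6273  0.2573] spin -0.0019 force [1.  0.1 0.1] w 0.616 tooly [-0.141  0.99 ] q [ 0.38  0.04  1.82 -0.    1.27 -1.33]
```

```bash
python3 -m pendant '[[[-0.35,-1,0,-0.002,0.62],[-0.35,-1,0,-0.002,0.62],[-0.35,-1,0,-0.002,0.62],[-0.35,-1,0,-0.002,0.62],[-0.35,-1,0,-0.002,0.62],[-0.35,-1,0,-0.002,0.62]]]'; python3 -c "
from h import *
go(-148,32,180)"
```

```text
time_s: 1.4
eef_pos: [414.1, 67.0, 230.9]
ee_rot: [-0.0, -0.075, 0.997, 0.0]
force: [-0.4, 0.4, -0.1]
grip_width: 0.619
grip_force: 0.0
t 1.4 view [-193.2  160.4] z 230.9 shift [-0.2243 -0.6427  0.2542] spin 0.0009 force [-0.4  0.4 -0.1] w 0.619 tooly [-0.15   0.989] q [-0.12  0.08  1.79  0.    1.28 -1.84]
```

```bash
python3 -m pendant '[[[-0.22,-0.62,0,0,0.62],[-0.22,-0.62,0.0,0,0.62],[-0.22,-0.62,0.25,0,0.62],[-0.22,-0.62,0.25,0,0.62],[-0.22,-0.62,0.25,0,0.62],[-0.22,-0.62,0.25,0,0.62]]]'
python3 - <<'E'
from h import *
go(-148,32,100)
p,d=ctrl.capture("wrist"); cv2.imwrite("pics/w1.png",p); np.save("pics/w1.npy",d)
E
```

```text
time_s: 2.0
eef_pos: [476.3, -46.5, 182.4]
ee_rot: [0.001, -0.077, 0.997, -0.0]
force: [0.0, -0.3, -0.0]
grip_width: 0.619
grip_force: 0.0
t 2.0 view [-148.4   39. ] z 182.4 shift [-0.0015 -0.0347  0.4119] spin 0.0023 force [ 0.  -0.3 -0. ] w 0.619 tooly [-0.154  0.988] q [-0.34  0.26  1.71  0.    1.18 -2.07]
```

View pics/w1.png

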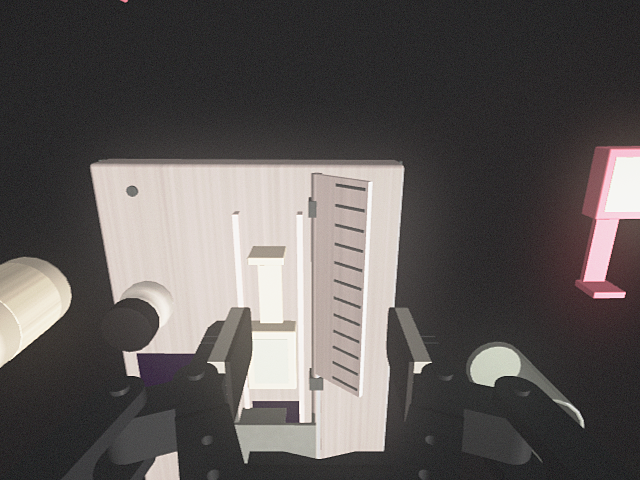

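The wrist view shows the tab's top at (267,252) with the tongue below it, the bar from (340,180) to (350,390), the fingertips at about (235,310) and (400,310), and the jar at (140,315). I'll get fingertip, tab and bar positions from its depth.

Run:
```python
from h import *
d=np.load("pics/w1.npy"); P=cloud("wrist",d); Q=vf("wrist",P); x,y,z=Q[...,0],Q[...,1],Q[...,2]
Kc=cam("wrist"); print("cam",Kc[1].round(0))
v,u=np.mgrid[:480,:640]; ok=d>0
for nm,m in [("Lf",(u<320)&ok&(P[...,2]>150)&(P[...,2]<200)&(v<420)&(u>195)),("Rf",(u>320)&(u<460)&ok&(P[...,2]>150)&(P[...,2]<200)&(v<420))]:
    if m.sum(): print(nm,m.sum(),"xyz pct",np.percentile(np.c_[Q[m][:,:2],P[m][:,2:]],[1,20,50,80,99],axis=0).round(1).tolist())
t=ok&(abs(y)<18)&(x>-160)&(x<-80)&(z>21)&(z<33); print("tab",t.sum(),np.percentile(Q[t],[3,50,97],axis=0).round(1).tolist())
b=ok&(y>36)&(y<85)&(x>-175)&(x<-60)&(z>10)&(z<50); print("bar",np.percentile(Q[b],[1,50,99],axis=0).round(1).tolist())
k=ok&(z<4)&(z>-6)&(x<-165)&(x>-230);print("deck rear",np.percentile(Q[k],[1,50,99],axis=0).round(1).tolist())
t=ok&(abs(y)<12)&(x>-75)&(x<-5)&(z>14)&(z<24); print("block",t.sum(),np.percentile(Q[t],[3,50,97],axis=0).round(1).tolist())
```

```text
cam [395. -61. 325.]
Lf 710 xyz pct [[-159.5, -2.2, 186.7], [-158.9, 4.6, 191.6], [-155.0, 10.4, 195.3], [-146.3, 10.7, 198.2], [-137.4, 10.9, 199.9]]
Rf 711 xyz pct [[-159.9, 63.4, 187.1], [-159.3, 63.6, 191.5], [-155.4, 63.8, 195.2], [-146.5, 69.7, 198.2], [-138.2, 76.5, 199.9]]
tab 362 [[-127.5, -13.4, 21.8], [-125.6, -1.2, 26.5], [-122.0, 11.0, 28.0]]
bar [[-174.0, 36.4, 16.0], [-122.8, 54.1, 31.2], [-61.3, 70.0, 42.9]]
deck rear [[-189.7, -127.6, -4.7], [-179.2, -28.6, 0.8], [-165.3, 96.1, 2.7]]
block 1815 [[-62.3, -11.3, 16.8], [-38.2, 0.0, 19.2], [-10.2, 11.3, 20.4]]
```

```bash
python3 -m pendant '[[[0,-0.0275,0.25,0,0.62],[0,-0.0275,0.45,0,0.62],[0,-0.0275,0.53,0,0.62],[0,-0.0275,0.53,0,0.62],[0,-0.0275,0.53,0,0.62]]]'; python3 -c "
from h import *
go(-148,32,41.5)"
```

```text
time_s: 2.55
eef_pos: [477.9, -53.2, 76.9]
ee_rot: [0.001, -0.077, 0.997, -0.0]
force: [0.7, 0.2, 0.6]
grip_width: 0.623
grip_force: 0.0
t 2.55 view [-147.9   32.1] z 76.9 shift [ 0.0011 -0.0005  0.177 ] spin 0.0021 force [0.7 0.2 0.6] w 0.623 tooly [-0.153  0.988] q [-0.36  0.41  1.82  0.    0.92 -2.08]
```

```bash
python3 -m pendant '[[[0,0,0.04,0,0.62],[0,0,0.08,0,0.62],[0,0,0.12,0,0.62],[0,0,0.15,0,0.62],[0,0,0.15,0,0.62],[0,0,0.15,0,0.62]]]'
python3 - <<'E'
from h import *
go(-148,32,41.5)
for n in ["top","wrist"]:
    p,d=ctrl.capture(n); Q=vf(n,cloud(n,d)); x,y,z=Q[...,0],Q[...,1],Q[...,2]
    if n=="wrist": cv2.imwrite("pics/w2.png",p)
    m=(d>0)&(x>-110)&(x<-40)&(y>42)&(y<76)&(z>6)&(z<50)
    if n=="wrist": m&=(x<-60)
    if m.sum()>30:
        f=np.polyfit(y[m],z[m],1); print(n,m.sum(),"flap",0.7-np.arctan(f[0]),"z at 66",np.polyval(f,66))
E
```

```text
time_s: 3.15
eef_pos: [477.7, -53.6, 45.9]
ee_rot: [0.001, -0.076, 0.997, -0.0]
force: [-0.7, 2.1, 9.2]
grip_width: 0.619
grip_force: 4.1
t 3.15 view [-148.1   31.7] z 45.9 shift [-0.0002  0.0016  0.0219] spin 0.0016 force [-0.7  2.1  9.2] w 0.619 tooly [-0.152  0.988] q [-0.36  0.46  1.84  0.    0.84 -2.08]
top 237 flap 0.4671840111155743 z at 66 20.053118398054654
wrist 2701 flap 0.4557348730423765 z at 66 21.275229224031754
```

View pics/w2.png

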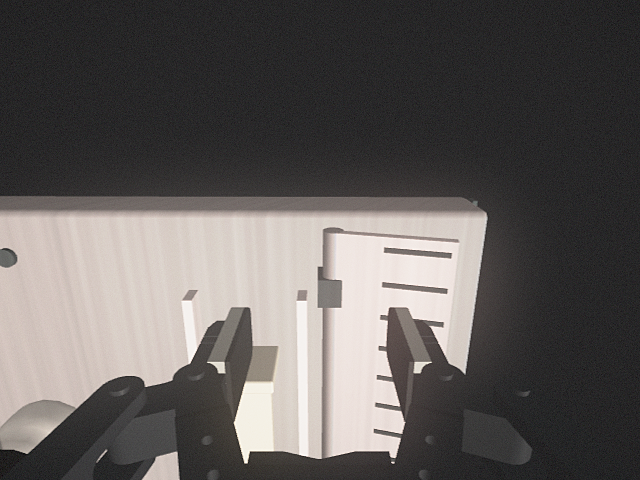

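The flap is about 0.46 rad open. The tab's visible edge is at (278,365) and the tab finger's inner edge at (250,310), so the finger sits about 5 mm right of the tab's centre. I'll press 4 mm deeper and shift 3 mm left.

```bash
python3 -m pendant '[[[0,0.015,0.01,0,0.62],[0,0.015,0.02,0,0.62],[0,0.015,0.02,0,0.62],[0,0.015,0.02,0,0.62]]]'
python3 - <<'E'
from h import *
go(-42,32,41.5)
for n in ["top","wrist"]:
    p,d=ctrl.capture(n); Q=vf(n,cloud(n,d)); x,y,z=Q[...,0],Q[...,1],Q[...,2]
    m=(d>0)&(x>-110)&(x<(-60 if n=="wrist" else -40))&(y>42)&(y<76)&(z>6)&(z<50)
    if m.sum()>30:
        f=np.polyfit(y[m],z[m],1); print(n,m.sum(),"flap",0.7-np.arctan(f[0]),"z at 66",np.polyval(f,66))
    t=(d>0)&(abs(y)<18)&(x>-160)&(x<-80)&(z>21)&(z<33); print("tab",t.sum(),np.percentile(Q[t],[3,50,97],axis=0).round(1).tolist())
E
```

```text
time_s: 3.65
eef_pos: [477.6, -51.2, 42.1]
ee_rot: [0.001, -0.076, 0.997, -0.001]
force: [0.4, -2.2, 8.5]
grip_width: 0.622
grip_force: 4.2
t 3.65 view [-147.8   34.1] z 42.1 shift [-0.5289 -0.0131  0.0043] spin 0.0017 force [ 0.4 -2.2  8.5] w 0.622 tooly [-0.152  0.988] q [-0.35  0.47  1.84 -0.    0.83 -2.07]
top 209 flap 0.6161303790478985 z at 66 16.00407970607495Traceback (most recent call last):
  File "<stdin>", line 8, in <module>
    return _quantile_unchecked(
        a, q, axis, out, overwrite_input, method, keepdims, weights)
    return _ureduce(a,
                    func=_quantile_ureduce_func,
    ...<5 lines>...
                    overwrite_input=overwrite_input,
                    method=method)
    r = func(a, **kwargs)
    result = _quantile(arr,
                       quantiles=q,
    ...<2 lines>...
                       out=out,
                       weights=wgt)
    slices_having_nans = np.isnan(arr[-1, ...])
                                  ~~~^^^^^^^^^
IndexError: index -1 is out of bounds for axis 0 with size 0
```

```bash
python3 -m pendant '[[[-0.03,0,0,0,0.62],[-0.06,0,0,0,0.62],[-0.1,0,0,0,0.62],[-0.14,0,0,0,0.62],[-0.18,0,0,0,0.62],[-0.22,0,0,0,0.62],[-0.26,0,0,0,0.62],[-0.3,0,0,0,0.62],[-0.34,0,0,0,0.62],[-0.38,0,0,0,0.62],[-0.42,0,0,0,0.62],[-0.42,0,0,0,0.62]]]'
python3 - <<'E'
from h import *
go(-42,34,42)
for n in ["top","wrist"]:
    p,d=ctrl.capture(n); cv2.imwrite(f"pics/{n}3.png",p); Q=vf(n,cloud(n,d)); x,y,z=Q[...,0],Q[...,1],Q[...,2]
    m=(d>0)&(x>-170)&(x<-80)&(y>42)&(y<76)&(z>6)&(z<50)
    if m.sum()>30:
        f=np.polyfit(y[m],z[m],1); print(n,m.sum(),"flap",0.7-np.arctan(f[0]),"z at 66",np.polyval(f,66))
E
```

```text
time_s: 4.9
eef_pos: [560.2, -37.9, 41.8]
ee_rot: [0.0, -0.077, 0.997, -0.0]
force: [-1.4, -0.6, 8.1]
grip_width: 0.62
grip_force: 4.2
t 4.9 view [-64.1  35.1] z 41.8 shift [-0.1107 -0.0062 -0.0011] spin 0.0018 force [-1.4 -0.6  8.1] w 0.62 tooly [-0.153  0.988] q [-0.28  0.61  1.59 -0.    0.94 -2.  ]
wrist 26903 flap 0.608971533315894 z at 66 16.421184869461822
```

View pics/wrist3.png

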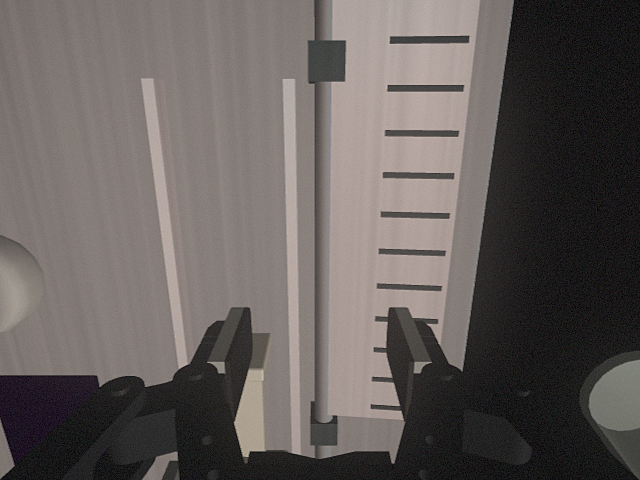

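The flap is still about 0.61 rad open, and the finger is behind the tab, whose visible edge is at (268,360). I'll push on in smaller steps.

```bash
python3 -m pendant '[[[-0.03,0,0,0,0.62],[-0.06,0,0,0,0.62],[-0.08,0,0,0,0.62],[-0.09,0,0,0,0.62],[-0.095,0,0,0,0.62]]]';  python3 -c "
from h import *
go(-42,34,42)"; python3 -m pendant '[[[-0.005,0,0,0,0.62],[-0.01,0,0,0,0.62],[-0.01,0,0,0,0.62]]]';  python3 -c "
from h import *
go(-42,34,42)"
```

```text
time_s: 5.5
eef_pos: [577.9, -35.2, 41.7]
ee_rot: [-0.001, -0.077, 0.997, -0.0]
force: [-6.5, -1.6, 9.3]
grip_width: 0.619
grip_force: 4.9
t 5.5 view [-46.2  35.2] z 41.7 shift [-0.0211 -0.0062 -0.0016] spin 0.0018 force [-6.5 -1.6  9.3] w 0.619 tooly [-0.153  0.988] q [-0.26  0.64  1.53 -0.    0.97 -1.99]
time_s: 5.8
eef_pos: [579.9, -34.9, 41.7]
ee_rot: [-0.001, -0.077, 0.997, -0.0]
force: [-6.4, -1.8, 8.7]
grip_width: 0.617
grip_force: 4.4
t 5.8 view [-44.2  35.2] z 41.7 shift [-0.0112 -0.0062 -0.0015] spin 0.0018 force [-6.4 -1.8  8.7] w 0.617 tooly [-0.153  0.988] q [-0.26  0.64  1.53 -0.    0.97 -1.98]
```

```bash
python3 -m pendant '[[[-0.005,0,0,0,0.62],[-0.01,0,0,0,0.62]]]';  python3 -m pendant '[[[-0.005,0,0,0,0.62],[-0.005,0,0,0,0.62]]]'
python3 - <<'E'
from h import *
go(-42,34,42)
for n in ["top","scene"]:
    p,d=ctrl.capture(n); Q=vf(n,cloud(n,d)); x,y,z=Q[...,0],Q[...,1],Q[...,2]
    c=p[240:380,230:420] if n=="scene" else p[100:300,280:480]
    cv2.imwrite(f"pics/{n}4.png",cv2.resize(c,None,fx=4 if n=="scene" else 3,fy=4 if n=="scene" else 3))
E
```

```text
time_s: 6.0
eef_pos: [581.8, -34.6, 41.7]
ee_rot: [-0.001, -0.077, 0.997, -0.0]
force: [-6.5, -1.2, 8.8]
grip_width: 0.616
grip_force: 4.8
time_s: 6.2
eef_pos: [582.0, -34.5, 41.7]
ee_rot: [-0.002, -0.076, 0.997, -0.0]
force: [-10.2, -2.2, 12.7]
grip_width: 0.621
grip_force: 7.6
t 6.2 view [-42.1  35.3] z 41.7 shift [-0.0005 -0.0063 -0.0017] spin 0.0017 force [-10.2  -2.2  12.7] w 0.621 tooly [-0.152  0.988] q [-0.26  0.65  1.52 -0.    0.98 -1.98]
```

View pics/scene4.png

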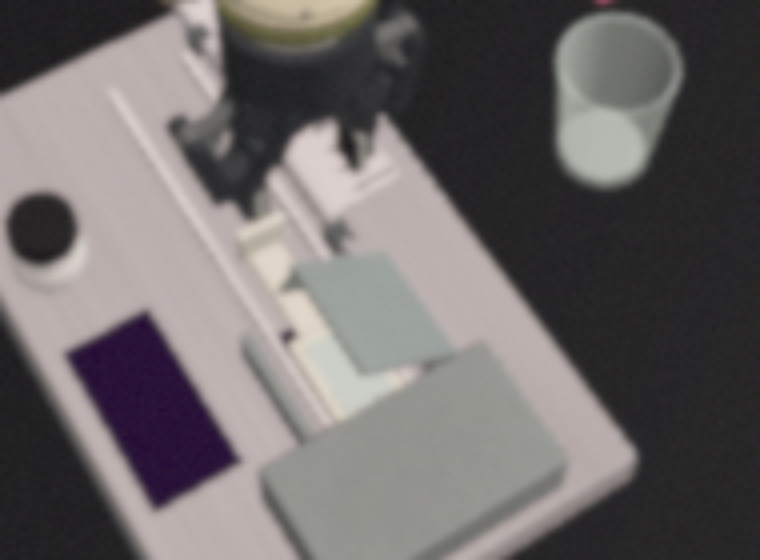

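The force rose to 10 N and the arm stalled at viewer x = -42, as expected for home. The scene view shows the block against the housing at about (370,400), with the flap open and clear of it. I'll hold briefly, back off, then lift.

```bash
python3 -m pendant '[[[0,0,0,0,0.62],[0,0,0,0,0.62],[0.01,0,0,0,0.62],[0.03,0,0,0,0.62],[0.03,0,0,0,0.62],[0.03,0,-0.03,0,0.62],[0.03,0,-0.07,0,0.62],[0.03,0,-0.12,0,0.62],[0.03,0,-0.18,0,0.62],[0.03,0,-0.35,0,0.62],[0.03,0,-0.55,0,0.62],[0.03,0,-0.7,0,0.62]]]'; python3 -m pendant '[[[0.2,0,-0.1,0,0.62],[0.4,0,-0.1,0,0.62],[0.6,0,-0.1,0,0.62],[0.7,0,-0.1,0,0.62],[0.7,0,-0.1,0,0.62]]]'
python3 - <<'E'
from h import *
go(-42,34,42)
for n in ["top","scene"]:
    p,d=ctrl.capture(n); Q=vf(n,cloud(n,d)); x,y,z=Q[...,0],Q[...,1],Q[...,2]
    t=(abs(y)<18)&(x>-160)&(x<10)&(z>20)&(z<30); print(n,"tab",t.sum(),np.percentile(Q[t],[3,50,97],axis=0).round(1).tolist() if t.any() else "")
    m=(x>-170)&(x<-40)&(y>40)&(y<85)&(z>8)&(z<60)
    if m.sum()>30: print("bar slope",np.polyfit(y[m],z[m],1))
    if n=="scene": cv2.imwrite("pics/scene5.png",cv2.resize(p[220:420,190:420],None,fx=3,fy=3))
E
```

```text
time_s: 7.5
eef_pos: [577.4, -34.7, 183.9]
ee_rot: [0.001, -0.077, 0.997, 0.0]
force: [0.0, -0.0, -0.3]
grip_width: 0.619
grip_force: 0.0
time_s: 8.0
eef_pos: [437.2, -56.1, 201.8]
ee_rot: [-0.0, -0.076, 0.997, 0.0]
force: [-0.5, -0.7, -0.6]
grip_width: 0.623
grip_force: 0.0
t 8.0 view [-188.5   35.2] z 201.8 shift [-0.7325 -0.0097  0.7991] spin 0.0014 force [-0.5 -0.7 -0.6] w 0.623 tooly [-0.152  0.988] q [-0.39  0.15  1.78  0.    1.21 -2.12]
top tab 42 [[-31.8, -11.5, 21.1], [-29.1, 1.0, 25.5], [-25.7, 13.3, 27.8]]
bar slope [  0.79332559 -14.26526538]
scene tab 47 [[-30.1, -12.7, 20.5], [-27.2, -1.1, 25.1], [-24.2, 11.0, 28.4]]
bar slope [  0.8218933  -14.50585392]
```

View pics/scene5.png

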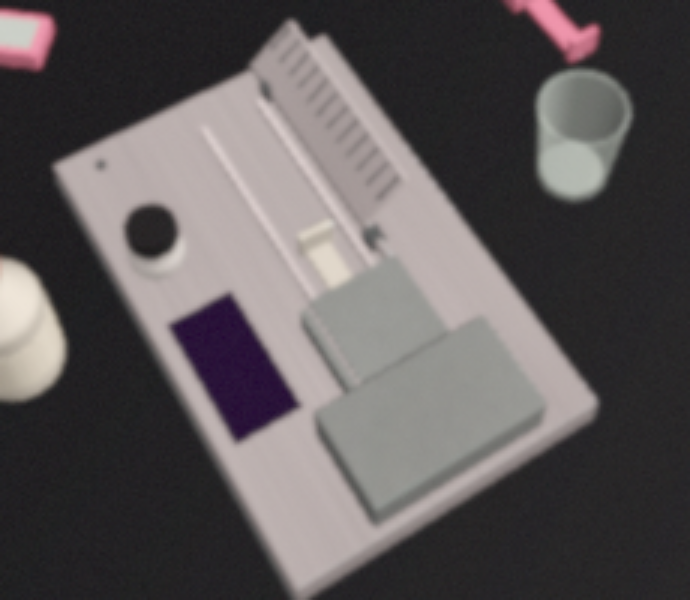

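The flap is shut at (375,310), the tab stands outside at (317,235) with its rear face at x ≈ -31 mm, and the bystanders haven't moved.

```bash
python3 -c "
from rig import ctrl
print(ctrl.finish_job())"
```

```text
the job is handed in; nothing more can be done
None
```

The white carrier is home against the end stop, the flap is shut behind it, the jar, bottle and beaker still stand where they were, and I have handed the job in (no verdict was returned).

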